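# Line up the ground hubs by size

## Task

Line the four ground steel hubs up by size on the wooden inspection board: the largest on the pad next to the upright end stop, then the second largest, the third, and the smallest on the pad farthest from the stop. Stand each one upright on its flange, centred on its pad, and leave it at rest.

Things in the scene. Friction and masses are not known exactly. Their poses are not given: they have to be found in the camera images.
- hub_p: the largest of four loose bare-steel flanged hubs of one shape, standing upright on its flange: round flange 64 mm in diameter and 12 mm thick, with a round boss 44 mm in diameter rising from it (grip the boss), 66 mm high over all, a dark bore in its top; about 680 g. Origin: centre of the underside; z up along its axis.
- hub_q: the second largest of four loose bare-steel flanged hubs of one shape, standing upright on its flange: round flange 56 mm in diameter and 11 mm thick, with a round boss 38 mm in diameter rising from it (grip the boss), 56 mm high over all, a dark bore in its top; about 420 g. Origin: centre of the underside; z up along its axis.
- hub_r: the third largest of four loose bare-steel flanged hubs of one shape, standing upright on its flange: round flange 48 mm in diameter and 10 mm thick, with a round boss 32 mm in diameter rising from it (grip the boss), 46 mm high over all, a dark bore in its top; about 250 g. Origin: centre of the underside; z up along its axis.
- hub_s: the smallest of four loose bare-steel flanged hubs of one shape, standing upright on its flange: round flange 40 mm in diameter and 9 mm thick, with a round boss 26 mm in diameter rising from it (grip the boss), 36 mm high over all, a dark bore in its top; about 130 g. Origin: centre of the underside; z up along its axis.
- pad_a: one of four identical fixed black rubber pads, 40 mm across, 3 mm thick, in a straight row 85 mm apart on a fixed pale wooden board (80 x 475 mm, 25 mm thick). Letters do not tell the order in the row; it differs from start to start. Origin: centre of its underside, 25 mm above the bench (its top: 28 mm); its y axis runs along the row, either way.
- pad_b: one of four identical fixed black rubber pads, 40 mm across, 3 mm thick, in a straight row 85 mm apart on a fixed pale wooden board (80 x 475 mm, 25 mm thick). Letters do not tell the order in the row; it differs from start to start. Origin: centre of its underside, 25 mm above the bench (its top: 28 mm); its y axis runs along the row, either way.
- pad_c: one of four identical fixed black rubber pads, 40 mm across, 3 mm thick, in a straight row 85 mm apart on a fixed pale wooden board (80 x 475 mm, 25 mm thick). Letters do not tell the order in the row; it differs from start to start. Origin: centre of its underside, 25 mm above the bench (its top: 28 mm); its y axis runs along the row, either way.
- pad_d: one of four identical fixed black rubber pads, 40 mm across, 3 mm thick, in a straight row 85 mm apart on a fixed pale wooden board (80 x 475 mm, 25 mm thick). Letters do not tell the order in the row; it differs from start to start. Origin: centre of its underside, 25 mm above the bench (its top: 28 mm); its y axis runs along the row, either way.
- stop: dark steel end stop, an upright block 60 mm wide (across the board), 14 mm thick, 45 mm tall, fixed on the board at one end of the row, at either end from start to start, 85 mm from the middle of the nearest pad. The other end has only a low round bolt head. Origin: centre of its underside, 25 mm above the bench, in line with the pads; x axis across the board.
Things that resemble listed ones, but are neither listed nor needed, are in the scene too. What is shaped like the hub_p but yellow is not meant.

How it is judged:
By the outcome, as a careful person would: the job done as asked, in the order asked, and still so for the second after the job is handed in, with the robot touching nothing.
It also fails if it takes over 104 s, if anything falls off the work surface, if the arm or the gripper's body presses on something with over 40 N, if the wrist force passes 120 N, or if a joint passes its speed limit or range.

## Robot

A 6-joint arm with a two-finger parallel gripper is mounted at the origin on the work surface. World frame = base frame: x ahead of the robot, y to its left, z up, the work surface at z = 0. Lengths are in m, angles in rad, forces in N, time in s.
With the tool pointing down it reaches from about 0.35 to 0.85 m from the base axis. Payload 8.1 kg.
Tool frame: the origin (TCP) lies at the very end of the fingers, on their centre line; the grasp point (between the pads) lies robot.hold_point_z behind it (robot.hold_point_z is the distance from the TCP to the grasp point, in m); z points along the fingers, y is the direction in which the jaws open and shut (so a half turn about z gives the same grasp; the last joint's range is limited). The gripper opens to 93 mm and grips with 3 to 60 N. Pads are 15 mm wide; open, the fingers measure 128 mm over their backs; the gripper's body (75 mm by 188 mm) begins 65 mm behind the grasp point.
Start: joints at [1.234, 0.13, 1.488, -0, 1.523, -0.085], TCP at [0.149, 0.581, 0.219] pointing down, gripper open.
Joint ranges: [-2.96, 2.96], [-0.89, 2.26], [0.02, 2.5], [-1.34, 4.48], [0, 2.73], [-2.66, 2.66]. Speed limits (rad/s): [2.39, 2.39, 2.79, 3.14, 3.14, 3.14].

## Interface

Orientations are given as a rotation vector (axis times angle).
In Python, from plant import robot, cams gives the robot as it stands. The module is installed in compiled form; this text tells all that it offers.
- The arm moves only by the tool step_arm, never from a script. Its argument "deltas" is a list of rows, each an object with "offset": the shift along the tool's x, y, z in cm, a list of three; "roll": the turn about the tool's z in rad. In form: [{"offset": [x, y, z], "roll": roll}, ...]. A call has 1 to 12 rows; each row shifts and turns the commanded pose from where the row before left it, along the tool's axes as they then stand; what a row does not reach is not made up. A row lasts 1/8 s, in which the tool goes at most 62.5 mm and 10.7 degrees, less where a joint would pass 70% of its speed; a pose out of reach is approached as far as the arm can. A call with a gripper value outside its range is refused whole. "fingers" is the finger opening in cm, from 0 to 9.3, set as the call begins (left out, the last holds). The fingers move at their own pace and stop on an object; "grip_force" is the grip in N (left out, the last holds). Time passes only in rows, so rows that do not move let the fingers close. It gives the time, the measured TCP pose, the force and the opening at its end, in the units of the state.
- robot.read_state(): the state, without advancing time (a new reading comes with each control period).
- cams.read_camera(name): name is "side" or "top"; returns a dict with "pixels" (420x560x3 uint8, red, green, blue), "fx", "fy", "cx", "cy" (pixels), "extrinsics" (4x4, takes a point from world to camera coordinates). Camera axes: x right, y down, z forward; pixel columns grow to the right and rows downward; lengths in m; the calibration is good to about 2 mm. A picture is of the moment at which its call begins. There is no depth.
- robot.close_job(): hands the job in, once; it reports no verdict.
Trained networks look in a picture, given as the dict that the camera call returned (one of the last four; its "shot" number tells which), for a name from the list of things; names that differ only in an ending like _2 or _b are one class to them, and where a whole thing is asked for, a point or a joint stands for the part that bears it (a point fixed in the world has none). Each returns a list of dicts, best first, with "score" (0 to 1); they miss things now and then, are a little off and sometimes report something else, mostly with a low value. They report only what shows in the picture. A call takes as long as a camera call. They do not tell look-alikes from the thing itself.
- cams.boxes_of(picture, thing): "xy" ([column, row] in pixels, amid what is visible of it).
- cams.silhouettes(picture, thing): "mask" (420x560 bool, what is visible of it) and "xy" ([column, row] in pixels, amid what is visible of it).
- cams.pinpoint(picture, thing): "xy" ([column, row] in pixels: a listed point, or the origin of a listed thing).
The state is a dict: "t": time; "q": joint angles; "dq": joint speeds; "joint_torque": joint torques, N m; "tool_pos": TCP position; "orientation": TCP orientation; "force": force on the tool from outside, world axes, zero at the start; "wrist_torque": the same for the moment, N m; "opening": finger opening in m.
Only numpy, scipy, OpenCV 4.12 (cv2) and the standard library are available. Lean on these libraries where they do the work, as an engineer would, in place of code of your own. Each camera call takes 0.05 s, during which the arm holds its last target. There are 200 camera calls.

## Working session

There is one attempt and no reset: what is moved stays moved. The work goes in short steps, Python scripts to look and compute and a tool call to move; the robot and the scene stay as the last step left them, time stands still between calls to the robot, and variables do not carry over. Pictures are saved under pics/ and viewed, about 12 in all and at most 16, crops included, and the job is handed in when it is done.

Besides the shell and the picture viewer there is one more tool, called after ">>>" as name([rows], argument=value, ...), one row to a line, values as JSON. step_arm: Moves the arm, as the interface text tells. Its arguments: {"type":"object","properties":{"deltas":{"type":"array"},"fingers":{"type":"number"},"grip_force":{"type":"number"}},"required":["deltas"]}

```bash
mkdir -p pics
cat > h.py <<'E'
import numpy as np, cv2
from plant import robot, cams
def ray(p,uv):
    E=np.array(p["extrinsics"]);R=E[:3,:3];t=E[:3,3]
    c=-R.T@t; d=R.T@np.array([(uv[0]-p["cx"])/p["fx"],(uv[1]-p["cy"])/p["fy"],1]);return c,d
def onz(p,uv,z):
    c,d=ray(p,uv);return c+d*(z-c[2])/d[2]
def proj(p,X):
    E=np.array(p["extrinsics"]);v=E[:3,:3]@np.array(X)+E[:3,3]
    return np.array([p["cx"]+p["fx"]*v[0]/v[2],p["cy"]+p["fy"]*v[1]/v[2]])
def save(p,n,crop=None,s=1):
    a=p["pixels"][:,:,::-1]
    if crop:a=a[crop[1]:crop[3],crop[0]:crop[2]]
    cv2.imwrite("pics/"+n,cv2.resize(np.ascontiguousarray(a),None,fx=s,fy=s,interpolation=cv2.INTER_CUBIC))
E
python3 - <<'E'
from h import *
print(robot.read_state(),robot.hold_point_z)
for n in("top","side"):
    p=cams.read_camera(n);save(p,n+"0.png",None,1.4)
    print(n,"cam",ray(p,(280,210)))
    for k in("hub_p","hub_q","hub_r","hub_s","pad_a","stop"):
        for o in cams.pinpoint(p,k):
            z=0.025 if k[0] in"ps" else 0
            print(k,round(o["score"],2),np.round(o["xy"],1),onz(p,o["xy"],z).round(3))
E
```

```text
{'t': 0.0, 'q': array([ 1.23360683e+00,  1.31140669e-01,  1.48927230e+00, -3.41717698e-05,
        1.52302163e+00, -8.54111487e-02]), 'dq': array([ 1.60515961e-03, -1.37549024e-03,  3.99105633e-05,  5.36726676e-04,
       -4.31166353e-04,  2.21874108e-03]), 'joint_torque': array([-1.63595661e-03, -5.59836209e+01, -4.91761672e+01,  7.64914951e-02,
        3.53678316e-02, -1.58482717e-04]), 'tool_pos': array([0.14928192, 0.58053721, 0.21760354]), 'orientation': array([-3.94401637e-01, -3.11638031e+00,  2.83988307e-03]), 'force': array([-0.01790494,  0.14739617,  0.87580529]), 'wrist_torque': array([-0.02731493,  0.0373883 , -0.01146553]), 'opening': 0.0930185031773275} 0.0188
top cam (array([ 0.41709327, -0.00599276,  0.74632314]), array([ 0.16770976, -0.00560813, -0.9858324 ]))
hub_p 0.97 [429.1 184.2] [ 0.589 -0.301  0.   ]
hub_p 0.96 [406.3 277.9] [ 0.411 -0.244  0.   ]
hub_p 0.88 [319.1 253.4] [ 0.459 -0.082  0.   ]
hub_p 0.84 [226.  273.1] [0.426 0.093 0.   ]
hub_p 0.66 [177.5 169.3] [0.629 0.188 0.   ]
hub_p 0.61 [118.  294.8] [0.391 0.293 0.   ]
hub_q 0.97 [429.1 184.2] [ 0.589 
[... 1693 characters left out ...]
.   ]
hub_r 0.77 [274.1 267.4] [ 0.456 -0.081  0.   ]
hub_r 0.69 [416.6 294. ] [ 0.594 -0.296  0.   ]
hub_r 0.63 [206.7 232.5] [0.419 0.083 0.   ]
hub_s 0.93 [322.2 342. ] [ 0.407 -0.248 -0.   ]
hub_s 0.78 [146.5 190.3] [0.399 0.296 0.   ]
hub_s 0.77 [274.1 267.4] [ 0.456 -0.081  0.   ]
hub_s 0.69 [416.6 294. ] [ 0.594 -0.296  0.   ]
hub_s 0.63 [206.7 232.5] [0.419 0.083 0.   ]
pad_a 0.7 [296.2 197.5] [0.607 0.016 0.025]
pad_a 0.66 [273.6 181. ] [0.612 0.094 0.025]
pad_a 0.5 [324.9 219.5] [ 0.6   -0.074  0.025]
pad_a 0.44 [248.6 164.8] [0.612 0.183 0.025]
pad_a 0.22 [352.1 240.8] [ 0.593 -0.15   0.025]
stop 0.56 [352.  243.5] [ 0.587 -0.155  0.025]
stop 0.24 [291.7 195.1] [0.606 0.029 0.025]
```

View pics/top0.png

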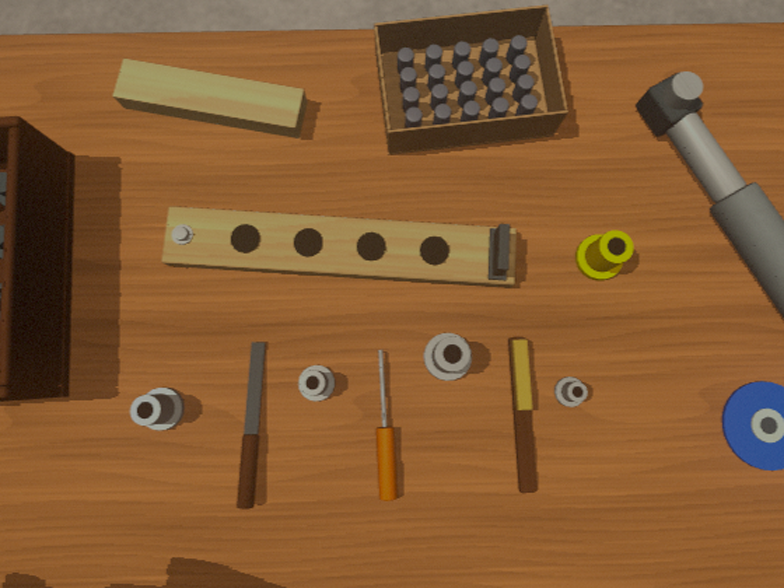

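View pics/side0.png

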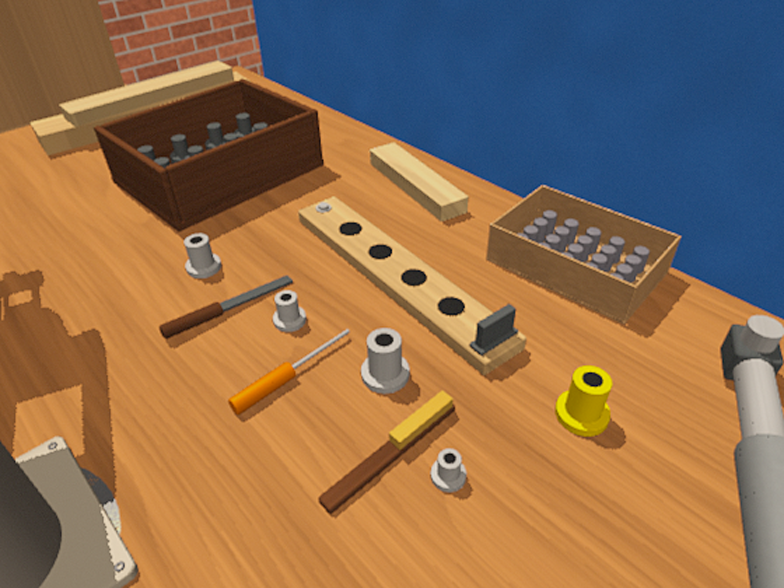

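Top view: steel hubs at display (157,408), (317,382), (448,356) and (570,391). The yellow look-alike is at (605,255), the stop is at the right (-y) end of the board and the bolt at the left. I'll refine positions using the dark bores and pads in both views.

```bash
cat >> h.py <<'E'
def bore(p,guess,h,r=9,thr=75):
    """dark blob centroid near the projected top centre -> world xy at height h"""
    g=p["pixels"].max(axis=2).astype(np.uint8)
    u,v=proj(p,[guess[0],guess[1],h]).round().astype(int)
    m=(g<thr).astype(np.uint8)
    n,l,s,c=cv2.connectedComponentsWithStats(m)
    best=None
    for i in range(1,n):
        d=np.hypot(*(c[i]-[u,v]))
        if d<r and s[i,4]>=6 and (best is None or d<best[0]): best=(d,i)
    if best is None: return None
    i=best[1];return onz(p,c[i],h)[:2].round(4),int(s[i,4]),c[i].round(1)
E
python3 - <<'E'
from h import *
H={"q":(.395,.294,.056),"r":(.423,.088,.046),"p":(.457,-.081,.066),"s":(.409,-.246,.036)}
P=[(.625,.188),(.614,.1),(.604,.016),(.597,-.073)]
for n in("top","side"):
    p=cams.read_camera(n)
    for k,(x,y,h) in H.items(): print(n,k,bore(p,(x,y),h,14))
    for a in P: print(n,"pad",bore(p,a,.028,10,70))
    ms=cams.silhouettes(p,"hub_p")
    for o in ms:
        m=o["mask"];ys,xs=np.nonzero(m);print(np.round(o["xy"]),o["score"].__round__(2),m.sum(),xs.min(),xs.max(),ys.min(),ys.max())
E
```

```text
top q (array([0.397 , 0.2961]), 97, array([103.1, 292.6]))
top r (array([0.4261, 0.093 ]), 60, array([222.6, 273. ]))
top p (array([ 0.4575, -0.0818]), 127, array([322.6, 252.3]))
top s (array([ 0.408 , -0.2424]), 39, array([412. , 279.4]))
top pad (array([0.6195, 0.1862]), 305, array([174.7, 170. ]))
top pad (array([0.6124, 0.1017]), 302, array([219.7, 172.8]))
top pad (array([0.6051, 0.0173]), 303, array([264.7, 175.7]))
top pad (array([ 0.5979, -0.0672]), 307, array([309.8, 178.6]))
[227. 271.] 0.96 553 214 239 260 286
[322. 254.] 0.92 928 303 336 238 271
[433. 180.] 0.86 1105 411 452 164 199
[113. 293.] 0.83 902 93 131 277 306
[406. 277.] 0.73 357 396 419 270 289
side q (array([0.3961, 0.2962]), 24, array([139.5, 170.9]))
side r (array([0.4258, 0.0923]), 25, array([203.9, 211.7]))
side p (array([ 0.4562, -0.0827]), 80, array([273.9, 242.4]))
side s (array([ 0.4066, -0.2428]), 40, array([320.7, 326.8]))
side pad (array([0.6169, 0.1831]), 110, array([249.9, 163. ]))
side pad (array([0.6099, 0.0986]), 128, array([271.4, 179.4]))
side pad (array([0.6026, 0.0142]), 149, array([295.2, 197.8]))
side pad (array([ 0.5955, -0.0699]), 179, array([322. , 218.5]))
[201. 226.] 0.9 549 195 218 208 237
[419. 288.] 0.85 1464 396 436 262 310
[140. 184.] 0.73 570 132 156 168 198
[272. 261.] 0.57 1272 257 291 235 282
[322. 340.] 0.55 544 308 332 322 350
```

>>> step_arm([
  {"offset":[0,0,0],"roll":0.156},
  {"offset":[0,0,0],"roll":0.156},
  {"offset":[0,0,0],"roll":0.156},
  {"offset":[0,0,0],"roll":0.156},
  {"offset":[0,0,0],"roll":0.156},
  {"offset":[0,0,0],"roll":0.156},
  {"offset":[0,0,0],"roll":0.156},
  {"offset":[0,0,0],"roll":0.156},
  {"offset":[0,0,0],"roll":0.156},
  {"offset":[0,0,0],"roll":0},
], fingers=9.3, grip_force=30)

```text
t: 2.15
tool_pos: [0.1495, 0.5811, 0.2186]
orientation: [-2.313, -2.126, 0.0]
force: [-0.8, -0.7, -0.8]
opening: 0.0931
```

```bash
cat >> h.py <<'E'
from scipy.spatial.transform import Rotation as Ro
def go(x,y,z):
    s=robot.read_state();R=Ro.from_rotvec(s["orientation"]).as_matrix()
    print("t",s["t"],"pos",s["tool_pos"].round(4),"op",round(s["opening"],4),"yang",np.degrees(np.arctan2(R[1,1],R[0,1])).round(2),"zax",R[:,2].round(3),"F",s["force"].round(1))
    print("cm:",(100*R.T@(np.array([x,y,z])-s["tool_pos"])).round(2))
E
python3 -c "
from h import *
go(.3965,.2961,.10)"
```

```text
t 2.15 pos [0.1495 0.5811 0.2186] op 0.0931 yang -4.82 zax [-0. -0. -1.] F [-0.8 -0.7 -0.8]
cm: [-26.32  27.01  11.86]
```

>>> step_arm([
  {"offset":[-2.63,2.7,0],"roll":0},
  {"offset":[-2.63,2.7,0],"roll":0},
  {"offset":[-2.63,2.7,0],"roll":0},
  {"offset":[-2.63,2.7,0],"roll":0},
  {"offset":[-2.63,2.7,0],"roll":0},
  {"offset":[-2.63,2.7,0],"roll":0},
  {"offset":[-2.63,2.7,2],"roll":0},
  {"offset":[-2.63,2.7,3],"roll":0},
  {"offset":[-2.63,2.7,3],"roll":0},
  {"offset":[-2.63,2.7,3],"roll":0},
  {"offset":[0,0,0.86],"roll":0},
  {"offset":[0,0,0],"roll":0},
])

```text
t: 3.65
tool_pos: [0.3956, 0.2962, 0.0997]
orientation: [-2.312, -2.126, 0.002]
force: [0.1, 0.1, 0.6]
opening: 0.093
```

```bash
python3 -c "
from h import *
go(.3965,.2961,.021)
p=cams.read_camera('side');save(p,'s1.png',(60,80,300,260),3)"
```

```text
t 3.65 pos [0.3956 0.2962 0.0997] op 0.093 yang -4.79 zax [-0.001 -0.    -1.   ] F [0.1 0.1 0.6]
cm: [0.   0.1  7.87]
```

View pics/s1.png

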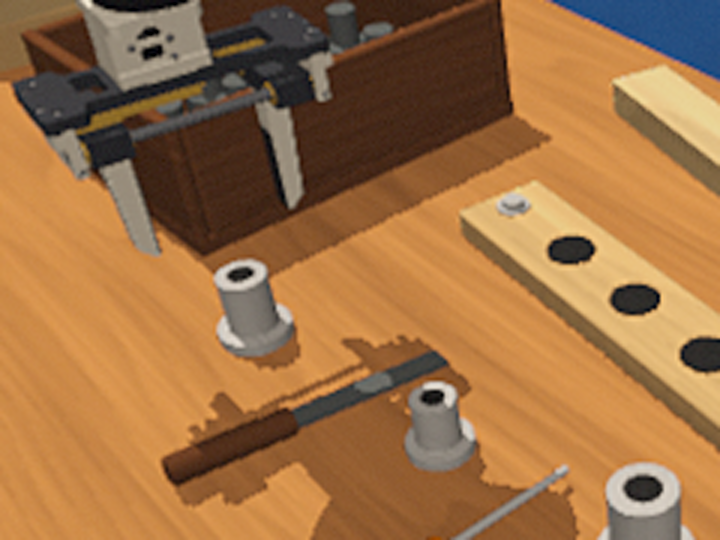

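The image agrees: the TCP is 4–5 cm above hub q, with fingertips at display (150,250) and (290,205). Descending and gripping.

>>> step_arm([
  {"offset":[0,0.1,2],"roll":0},
  {"offset":[0,0,2],"roll":0},
  {"offset":[0,0,2],"roll":0},
  {"offset":[0,0,1.5],"roll":0},
  {"offset":[0,0,0.37],"roll":0},
  {"offset":[0,0,0],"roll":0},
])

```text
t: 4.45
tool_pos: [0.3973, 0.2965, 0.0219]
orientation: [2.313, 2.126, 0.001]
force: [-0.4, -0.3, -0.6]
opening: 0.0931
```

>>> step_arm([
  {"offset":[0,0,0],"roll":0},
  {"offset":[0,0,0],"roll":0},
  {"offset":[0,0,0],"roll":0},
  {"offset":[0,0,0],"roll":0},
  {"offset":[0,0,0],"roll":0},
  {"offset":[0,0,0],"roll":0},
  {"offset":[0,0,0],"roll":0},
  {"offset":[0,0,0],"roll":0},
], fingers=2)

```text
t: 5.45
tool_pos: [0.3974, 0.296, 0.0214]
orientation: [2.314, 2.125, 0.001]
force: [2.2, 0.0, -0.8]
opening: 0.0367
```

```bash
python3 -c "
from h import *
go(.3965,.2961,.2)
p=cams.read_camera('top');print(bore(p,(.397,.296),.056))
go(.6039,.0158,.20)"
```

```text
t 5.45 pos [0.3974 0.296  0.0214] op 0.0367 yang -4.87 zax [ 0.  0. -1.] F [ 2.2  0.  -0.8]
cm: [  0.    -0.08 -17.86]
None
t 5.5 pos [0.3973 0.296  0.0214] op 0.0367 yang -4.87 zax [ 0.  0. -1.] F [ 2.  -0.4 -0.6]
cm: [-26.17  22.97 -17.86]
```

>>> step_arm([
  {"offset":[0,0,-1],"roll":0},
  {"offset":[0,0,-2],"roll":0},
  {"offset":[0,0,-3],"roll":0},
  {"offset":[0,0,-3],"roll":0},
  {"offset":[0,0,-3],"roll":0},
  {"offset":[-1,1,-3],"roll":0},
  {"offset":[-2,2,-2],"roll":0},
  {"offset":[0,0,0],"roll":0},
  {"offset":[0,0,0],"roll":0},
])

```text
t: 6.62
tool_pos: [0.4237, 0.2635, 0.1906]
orientation: [-2.314, -2.124, 0.002]
force: [-1.0, 0.5, -4.7]
opening: 0.0367
```

```bash
python3 -c "
from h import *
go(.6039,.0158,.10)
p=cams.read_camera('side');save(p,'s2.png',(60,50,260,200),3.5)"
```

```text
t 6.625 pos [0.4237 0.2635 0.1906] op 0.0367 yang -4.89 zax [-0.002 -0.    -1.   ] F [-1.   0.5 -4.7]
cm: [-23.14  20.09   9.04]
```

View pics/s2.png

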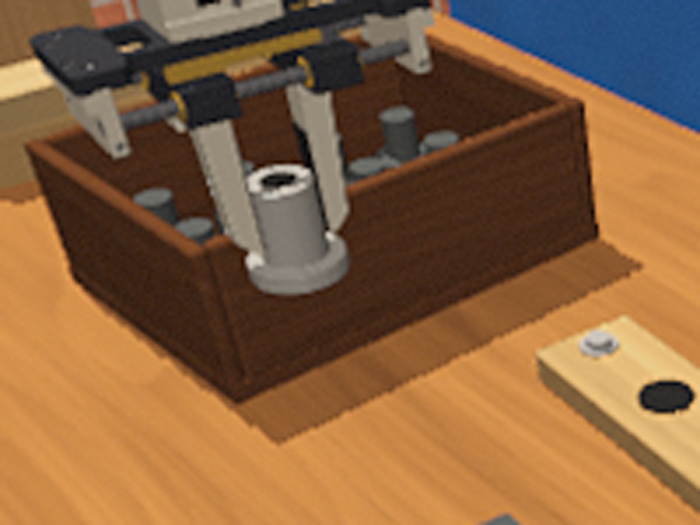

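Hub q is held upright, with its bore at display (282,180). I'll measure where it sits relative to the TCP.

```bash
python3 -c "
from h import *
go(.6039,.0158,.10)
p=cams.read_camera('side')
print(onz(p,(60+282/3.5,50+180/3.5),.2252),bore(p,(.4237,.2635),.2252,15,90))
p=cams.read_camera('top');print(proj(p,(.4237,.2635,.2252)))
for o in cams.silhouettes(p,'hub_q'):
  print(np.round(o['xy']),o['score'],onz(p,o['xy'],.175).round(3))
"
```

```text
t 6.675 pos [0.4233 0.2636 0.1902] op 0.0367 yang -4.87 zax [-0.002 -0.001 -1.   ] F [-0.1 -0.  -5.2]
cm: [-23.15  20.11   8.99]
[0.42276607 0.25841402 0.2252    ] (array([0.4205, 0.2607]), 31, array([138.9, 101.4]))
[ 72.04393292 276.20317944]
[228. 273.] 0.97 [0.425 0.066 0.175]
[407. 278.] 0.92 [ 0.411 -0.189  0.175]
[432. 179.] 0.81 [ 0.557 -0.237  0.175]
[322. 252.] 0.68 [ 0.451 -0.068  0.175]
[ 90. 280.] 0.68 [0.419 0.263 0.175]
[360. 181.] 0.22 [ 0.556 -0.129  0.175]
```

>>> step_arm([
  {"offset":[-2,1.75,0],"roll":0},
  {"offset":[-3.02,2.62,0],"roll":0},
  {"offset":[-3.02,2.62,0],"roll":0},
  {"offset":[-3.02,2.62,0],"roll":0},
  {"offset":[-3.02,2.62,0],"roll":0},
  {"offset":[-3.02,2.62,0.5],"roll":0},
  {"offset":[-3.02,2.62,1],"roll":0},
  {"offset":[-2,1.75,1.5],"roll":0},
  {"offset":[-1,0.85,1.5],"roll":0},
  {"offset":[0,0,1.5],"roll":0},
  {"offset":[0,0,0],"roll":0},
  {"offset":[0,0,0],"roll":0},
])

```text
t: 8.32
tool_pos: [0.6047, 0.0172, 0.1318]
orientation: [2.313, 2.126, 0.001]
force: [-0.3, 0.3, -5.1]
opening: 0.0368
```

```bash
python3 -c "
from h import *
go(.6045,.0168,.0524)
p=cams.read_camera('side');save(p,'s3.png',(200,80,400,230),3.5)"
```

```text
t 8.325 pos [0.6047 0.0172 0.1318] op 0.0368 yang -4.8 zax [ 0.  0. -1.] F [-0.3  0.3 -5.1]
cm: [-0.04 -0.01  7.94]
```

View pics/s3.png

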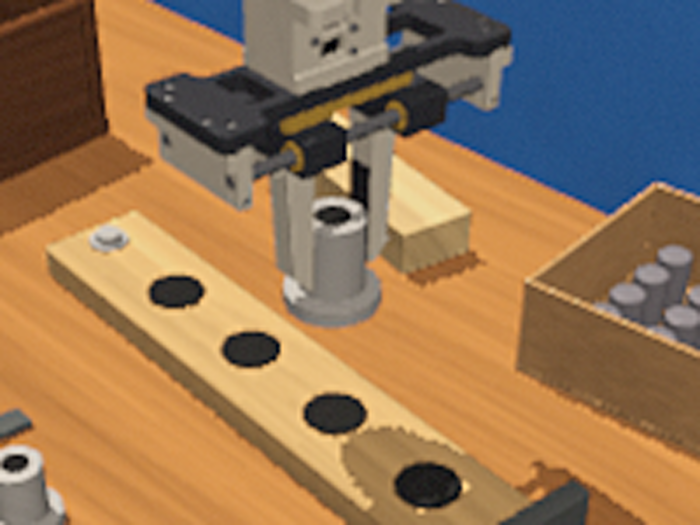

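Hub q hangs plumb at display (335,270), above the third pad from the bolt (335,413). Lowering.

>>> step_arm([
  {"offset":[0,0,2],"roll":0},
  {"offset":[0,0,2],"roll":0},
  {"offset":[0,0,2],"roll":0},
  {"offset":[0,0,1.2],"roll":0},
  {"offset":[0,0,0.5],"roll":0},
  {"offset":[0,0,0.2],"roll":0},
  {"offset":[0,0,0.1],"roll":0},
  {"offset":[0,0,0.1],"roll":0},
  {"offset":[0,0,0.1],"roll":0},
  {"offset":[0,0,0],"roll":0},
])

```text
t: 9.62
tool_pos: [0.6049, 0.0162, 0.0494]
orientation: [2.314, 2.125, 0.0]
force: [0.7, 1.3, -5.6]
opening: 0.0365
```

>>> step_arm([
  {"offset":[0,0,0.1],"roll":0},
  {"offset":[0,0,0.05],"roll":0},
  {"offset":[0,0,0],"roll":0},
])

```text
t: 10.0
tool_pos: [0.605, 0.0162, 0.0494]
orientation: [2.314, 2.125, 0.0]
force: [-7.7, 0.2, 7.5]
opening: 0.0364
```

Contact. Releasing slowly, then rising.

>>> step_arm([
  {"offset":[0,0,0],"roll":0},
  {"offset":[0,0,0],"roll":0},
  {"offset":[0,0,0],"roll":0},
  {"offset":[0,0,0],"roll":0},
  {"offset":[0,0,0],"roll":0},
  {"offset":[0,0,0],"roll":0},
], fingers=9.3)

```text
t: 10.75
tool_pos: [0.6048, 0.0162, 0.0478]
orientation: [-2.314, -2.125, 0.0]
force: [-0.1, -0.4, 0.1]
opening: 0.0907
```

>>> step_arm([
  {"offset":[0,0,-1],"roll":0},
  {"offset":[0,0,-2],"roll":0},
  {"offset":[0,0,-3],"roll":0},
  {"offset":[0,0,-3],"roll":0},
  {"offset":[0,-3,-2],"roll":0},
  {"offset":[0,-4,0],"roll":0},
  {"offset":[-2,-4,0],"roll":0},
  {"offset":[-4,-2,0],"roll":0},
  {"offset":[-3,-1,0],"roll":0},
  {"offset":[0,0,0],"roll":0},
])

```text
t: 12.0
tool_pos: [0.4578, -0.0632, 0.1598]
orientation: [2.315, 2.12, 0.002]
force: [0.3, 0.5, -0.3]
opening: 0.0932
```

```bash
python3 -c "
from h import *
go(.457,-.082,.10)
for n in('top','side'):
  p=cams.read_camera(n);save(p,n+'4.png',(150,120,350,270) if n=='top' else (200,80,400,230),3.5)
  print(n,bore(p,(.604,.016),.084,14),bore(p,(.457,-.082),.066,14))
  for a in [(.62,.185),(.612,.1),(.597,-.068)]: print(bore(p,a,.028,10,70))
"
```

```text
t 12.0 pos [ 0.4578 -0.0632  0.1598] op 0.0932 yang -5.02 zax [ 0.003 -0.001 -1.   ] F [ 0.3  0.5 -0.3]
cm: [-1.87  0.07  5.98]
top None None
(array([0.6196, 0.1861]), 307, array([174.7, 169.9]))
(array([0.6123, 0.1017]), 305, array([219.7, 172.8]))
(array([ 0.5947, -0.0529]), 131, array([302.2, 180.4]))
side (array([0.6062, 0.0114]), 8, array([297.6, 176.2])) (array([ 0.4564, -0.0826]), 79, array([273.9, 242.4]))
None
(array([0.61  , 0.0986]), 126, array([271.4, 179.4]))
(array([ 0.5955, -0.0699]), 179, array([322. , 218.5]))
```

View pics/side4.png

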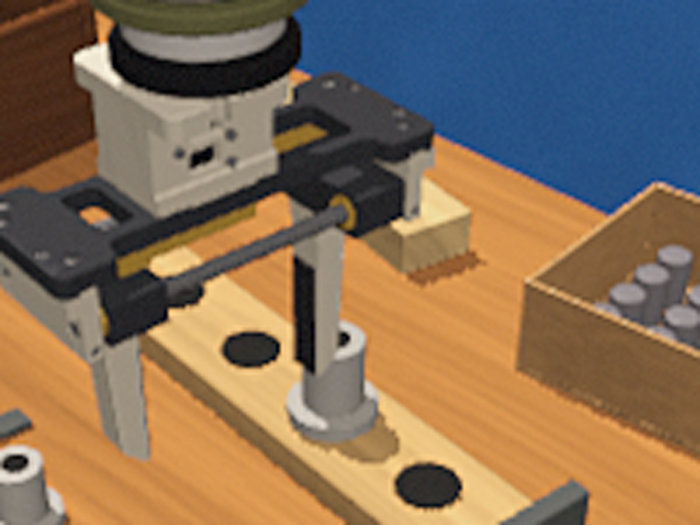

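Hub q stands on its pad. Now hub p.

>>> step_arm([
  {"offset":[-1,0.05,2],"roll":0},
  {"offset":[-0.87,0,2],"roll":0},
  {"offset":[0,0,2],"roll":0},
  {"offset":[0,0,2],"roll":0},
  {"offset":[0,0,2],"roll":0},
  {"offset":[0,0,2],"roll":0},
  {"offset":[0,0,1],"roll":0},
  {"offset":[0,0,0.4],"roll":0},
  {"offset":[0,0,0],"roll":0},
])

```text
t: 13.22
tool_pos: [0.457, -0.0801, 0.0242]
orientation: [2.313, 2.125, 0.0]
force: [-0.3, 0.4, 0.9]
opening: 0.0931
```

>>> step_arm([
  {"offset":[0,0,0],"roll":0},
  {"offset":[0,0,0],"roll":0},
  {"offset":[0,0,0],"roll":0},
  {"offset":[0,0,0],"roll":0},
  {"offset":[0,0,0],"roll":0},
  {"offset":[0,0,0],"roll":0},
  {"offset":[0,0,0],"roll":0},
  {"offset":[0,0,0],"roll":0},
], fingers=2.5, grip_force=40)

```text
t: 14.22
tool_pos: [0.457, -0.0804, 0.024]
orientation: [2.313, 2.125, 0.001]
force: [2.2, -0.3, -0.2]
opening: 0.0434
```

>>> step_arm([
  {"offset":[0,0,-1],"roll":0},
  {"offset":[0,0,-2],"roll":0},
  {"offset":[0,0,-3],"roll":0},
  {"offset":[0,0,-3],"roll":0},
  {"offset":[-1,0,-2],"roll":0},
  {"offset":[-3,0,-1],"roll":0},
  {"offset":[-4,0,0],"roll":0},
  {"offset":[-4,0,0],"roll":0},
  {"offset":[-2,0,0],"roll":0},
  {"offset":[0,0,0],"roll":0},
  {"offset":[0,0,0],"roll":0},
])

```text
t: 15.6
tool_pos: [0.4444, -0.2187, 0.1434]
orientation: [-2.312, -2.124, -0.0]
force: [0.3, 0.4, -5.6]
opening: 0.043
```

```bash
python3 -c "
from h import *
go(.5967,-.0686,.12)
for n in('top','side'):
  p=cams.read_camera(n);save(p,n+'5.png',(200,80,400,230) if n=='top' else (200,80,400,230),3.5)
  print(n,bore(p,(.604,.016),.084,14))
  for a in [(.62,.185),(.612,.1),(.597,-.068)]: print(bore(p,a,.028,10,70))
"
```

```text
t 15.6 pos [ 0.4444 -0.2187  0.1434] op 0.043 yang -4.86 zax [-0.001  0.001 -1.   ] F [ 0.3  0.4 -5.6]
cm: [16.25 13.9   2.34]
top (array([0.6036, 0.016 ]), 85, array([264.3, 168.3]))
(array([0.6193, 0.1862]), 300, array([174.7, 170.1]))
(array([0.6123, 0.1018]), 297, array([219.6, 172.8]))
(array([ 0.5977, -0.0672]), 300, array([309.8, 178.7]))
side (array([0.6023, 0.0158]), 33, array([294.8, 176.1]))
(array([0.6169, 0.1829]), 109, array([250., 163.]))
(array([0.61  , 0.0988]), 127, array([271.4, 179.4]))
None
```

View pics/top5.png

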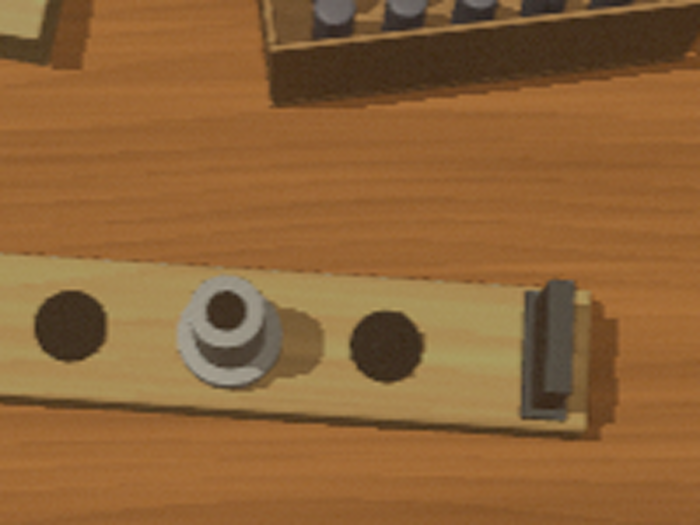

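Hub q is centred to about 1 mm on its pad (the two views average −0.9/+0.2 mm). It shows at display (226,310), with the free pad at (386,346) beside the stop. Now placing p.

>>> step_arm([
  {"offset":[1.5,1.2,0],"roll":0},
  {"offset":[3,2.6,0],"roll":0},
  {"offset":[3,2.6,0],"roll":0},
  {"offset":[3,2.6,0],"roll":0},
  {"offset":[3,2.6,0],"roll":0},
  {"offset":[2,1.6,0],"roll":0},
  {"offset":[0.95,0.8,0],"roll":0},
  {"offset":[0,0,0],"roll":0},
  {"offset":[0,0,0],"roll":0},
])

```text
t: 16.82
tool_pos: [0.5975, -0.0683, 0.1437]
orientation: [-2.314, -2.125, 0.001]
force: [0.3, 0.2, -6.0]
opening: 0.0424
```

```bash
python3 -c "
from h import *
go(.5978,-.0668,.052)"
```

```text
t 16.825 pos [ 0.5975 -0.0683  0.1437] op 0.0424 yang -4.89 zax [-0.001 -0.    -1.   ] F [ 0.3  0.2 -6. ]
cm: [0.16 0.02 9.17]
```

```bash
python3 -c "
from h import *
p=cams.read_camera('side');save(p,'s6.png',(240,80,400,240),3.5);print(bore(p,(.5975,-.0685),.1857,14,90))"
```

```text
(array([ 0.5948, -0.0704]), 63, array([326.3, 151.5]))
```

View pics/s6.png

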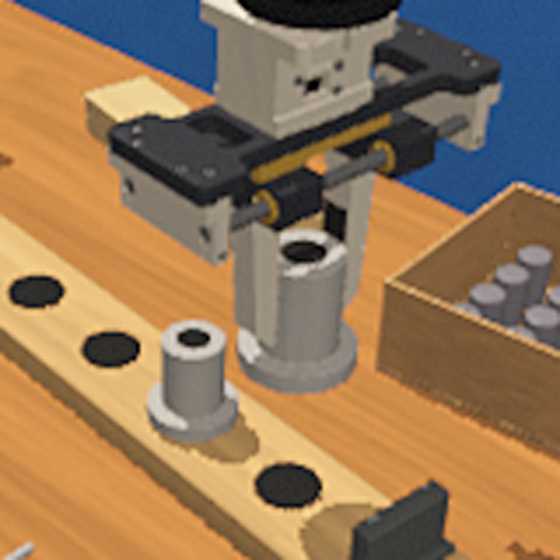

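Hub p hangs upright at display (300,310), bore (305,250). In the side view it is within 1 mm of the pad centre, so I'm lowering it.

>>> step_arm([
  {"offset":[0.05,0.04,2],"roll":0},
  {"offset":[0,0,2.5],"roll":0},
  {"offset":[0,0,2],"roll":0},
  {"offset":[0,0,1.5],"roll":0},
  {"offset":[0,0,0.5],"roll":0},
  {"offset":[0,0,0.3],"roll":0},
  {"offset":[0,0,0.15],"roll":0},
  {"offset":[0,0,0.1],"roll":0},
  {"offset":[0,0,0.1],"roll":0},
  {"offset":[0,0,0],"roll":0},
])

```text
t: 18.12
tool_pos: [0.5987, -0.0673, 0.0525]
orientation: [2.314, 2.125, 0.0]
force: [-0.1, 0.2, -6.2]
opening: 0.0429
```

>>> step_arm([
  {"offset":[0,0,0.1],"roll":0},
  {"offset":[0,0,0.05],"roll":0},
  {"offset":[0,0,0],"roll":0},
])

```text
t: 18.5
tool_pos: [0.5989, -0.0673, 0.052]
orientation: [2.313, 2.125, 0.0]
force: [-4.5, 1.3, 4.6]
opening: 0.0428
```

>>> step_arm([
  {"offset":[0,0,0],"roll":0},
  {"offset":[0,0,0],"roll":0},
  {"offset":[0,0,0],"roll":0},
  {"offset":[0,0,0],"roll":0},
  {"offset":[0,0,0],"roll":0},
  {"offset":[0,0,0],"roll":0},
], fingers=9.3)

```text
t: 19.25
tool_pos: [0.5986, -0.0673, 0.0508]
orientation: [-2.314, -2.125, 0.0]
force: [0.5, 0.1, 0.2]
opening: 0.0922
```

>>> step_arm([
  {"offset":[0,0,-1],"roll":0},
  {"offset":[0,0,-2],"roll":0},
  {"offset":[0,0,-3],"roll":0},
  {"offset":[0,0,-3],"roll":0},
  {"offset":[0,-2,-2],"roll":0},
  {"offset":[2,-4,0],"roll":0},
  {"offset":[3,-4,0],"roll":0},
  {"offset":[4,-4,0],"roll":0},
  {"offset":[3.5,-3,0],"roll":0},
  {"offset":[2,-1.6,0],"roll":0},
  {"offset":[0,0,0],"roll":0},
])

```text
t: 20.62
tool_pos: [0.4256, 0.0942, 0.1626]
orientation: [2.31, 2.127, 0.004]
force: [0.4, -1.0, -0.0]
opening: 0.0926
```

```bash
python3 -c "
from h import *
go(.426,.0927,.019)
for n in('top','side'):
  p=cams.read_camera(n);save(p,n+'7.png',(200,80,400,230) if n=='top' else (200,80,400,230),3.5)
  print(n,bore(p,(.598,-.068),.094,14),bore(p,(.426,.093),.046))
"
```

```text
t 20.625 pos [0.4256 0.0942 0.1626] op 0.0926 yang -4.72 zax [ 0.003  0.    -1.   ] F [ 0.4 -1.  -0. ]
cm: [-1.500e-01  1.000e-02  1.436e+01]
top (array([ 0.5976, -0.0685]), 124, array([313.6, 169.3])) None
side (array([ 0.5964, -0.0694]), 57, array([323.8, 192.2])) (array([0.4258, 0.0923]), 25, array([203.9, 211.7]))
```

Hub p is centred within about 1 mm (offsets −0.2/−1.3 and +0.9/+0.5 mm). Next is r.

>>> step_arm([
  {"offset":[-0.15,0,2],"roll":0},
  {"offset":[0,0,2.5],"roll":0},
  {"offset":[0,0,2.5],"roll":0},
  {"offset":[0,0,2.5],"roll":0},
  {"offset":[0,0,2],"roll":0},
  {"offset":[0,0,1.5],"roll":0},
  {"offset":[0,0,1],"roll":0},
  {"offset":[0,0,0.35],"roll":0},
  {"offset":[0,0,0],"roll":0},
])

```text
t: 21.85
tool_pos: [0.4258, 0.0914, 0.0176]
orientation: [2.314, 2.125, 0.001]
force: [-0.1, -0.4, -0.5]
opening: 0.093
```

>>> step_arm([
  {"offset":[0,0,0],"roll":0},
  {"offset":[0,0,0],"roll":0},
  {"offset":[0,0,0],"roll":0},
  {"offset":[0,0,0],"roll":0},
  {"offset":[0,0,0],"roll":0},
  {"offset":[0,0,0],"roll":0},
  {"offset":[0,0,0],"roll":0},
  {"offset":[0,0,0],"roll":0},
  {"offset":[0,0,0],"roll":0},
], fingers=1.5, grip_force=25)

```text
t: 22.98
tool_pos: [0.4257, 0.0915, 0.0174]
orientation: [2.314, 2.125, 0.0]
force: [0.6, -0.4, 0.7]
opening: 0.0306
```

>>> step_arm([
  {"offset":[0,0,-1],"roll":0},
  {"offset":[0,0,-2],"roll":0},
  {"offset":[0,0,-3],"roll":0},
  {"offset":[0,0,-3],"roll":0},
  {"offset":[0,0,-2],"roll":0},
  {"offset":[0,0,0],"roll":0},
])

```text
t: 23.72
tool_pos: [0.4267, 0.0916, 0.1293]
orientation: [2.312, 2.124, 0.004]
force: [-0.1, 0.1, -3.0]
opening: 0.0304
```

```bash
python3 -c "
from h import *
go(.6122,.1002,.13)
p=cams.read_camera('side');print(bore(p,(.426,.093),.155,14,90))"
```

```text
t 23.725 pos [0.4267 0.0916 0.1293] op 0.0304 yang -4.87 zax [ 0.004  0.    -1.   ] F [-0.1  0.1 -3. ]
cm: [ 2.43 18.41 -0.  ]
(array([0.4267, 0.0962]), 30, array([194.8, 165.2]))
```

>>> step_arm([
  {"offset":[0,2,0],"roll":0},
  {"offset":[0.6,3.5,0],"roll":0},
  {"offset":[0.6,3.5,0],"roll":0},
  {"offset":[0.6,3.5,0],"roll":0},
  {"offset":[0.5,3.5,0],"roll":0},
  {"offset":[0,1.6,0],"roll":0},
  {"offset":[0,0.8,0],"roll":0},
  {"offset":[0,0,0],"roll":0},
  {"offset":[0,0,0],"roll":0},
])

```text
t: 24.9
tool_pos: [0.6099, 0.0988, 0.1269]
orientation: [-2.313, -2.125, 0.001]
force: [-0.2, -0.7, -2.6]
opening: 0.0308
```

```bash
python3 -c "
from h import *
go(.6122,.0995,.0454)
p=cams.read_camera('side');print(bore(p,(.61,.099),.158,14,90));save(p,'s8.png',(200,80,360,240),3.5)"
```

```text
t 24.9 pos [0.6099 0.0988 0.1269] op 0.0308 yang -4.87 zax [-0.001 -0.    -1.   ] F [-0.2 -0.7 -2.6]
cm: [0.09 0.23 8.15]
(array([0.605 , 0.0969]), 18, array([268.1, 129.2]))
```

View pics/s8.png

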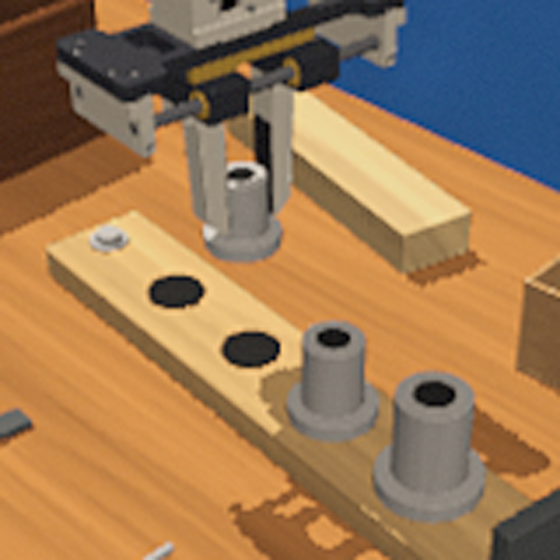

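Hub r hangs upright at display (243,215) over the pad at (252,348). p and q stand well. Lowering.

>>> step_arm([
  {"offset":[0.08,0.25,2],"roll":0},
  {"offset":[0,0,2.5],"roll":0},
  {"offset":[0,0,1.5],"roll":0},
  {"offset":[0,0,1],"roll":0},
  {"offset":[0,0,0.5],"roll":0},
  {"offset":[0,0,0.3],"roll":0},
  {"offset":[0,0,0.15],"roll":0},
  {"offset":[0,0,0.1],"roll":0},
  {"offset":[0,0,0.08],"roll":0},
  {"offset":[0,0,0],"roll":0},
])

```text
t: 26.2
tool_pos: [0.6134, 0.0994, 0.0461]
orientation: [2.314, 2.125, 0.0]
force: [-0.2, 0.0, -3.0]
opening: 0.0311
```

>>> step_arm([
  {"offset":[0,-0.05,0.08],"roll":0},
  {"offset":[0,0,0.06],"roll":0},
  {"offset":[0,0,0.04],"roll":0},
  {"offset":[0,0,0],"roll":0},
])

```text
t: 26.7
tool_pos: [0.6131, 0.0994, 0.0454]
orientation: [2.314, 2.125, 0.001]
force: [-4.4, -1.3, 6.4]
opening: 0.0311
```

>>> step_arm([
  {"offset":[0,0,0],"roll":0},
  {"offset":[0,0,0],"roll":0},
  {"offset":[0,0,0],"roll":0},
  {"offset":[0,0,0],"roll":0},
  {"offset":[0,0,0],"roll":0},
  {"offset":[0,0,0],"roll":0},
], fingers=9.3)

```text
t: 27.45
tool_pos: [0.6128, 0.0994, 0.0442]
orientation: [-2.314, -2.125, 0.0]
force: [0.7, 0.6, -0.3]
opening: 0.0861
```

>>> step_arm([
  {"offset":[0,0,-1],"roll":0},
  {"offset":[0,0,-2],"roll":0},
  {"offset":[0,0,-3],"roll":0},
  {"offset":[0,0,-3],"roll":0},
  {"offset":[0,-2,-2.5],"roll":0},
  {"offset":[-1,-4,0],"roll":0},
  {"offset":[-3,-4,0],"roll":0},
  {"offset":[-4,-3,0],"roll":0},
  {"offset":[-4,-2,0],"roll":0},
  {"offset":[-4,-1.5,0],"roll":0},
  {"offset":[-4,-1.1,0],"roll":0},
  {"offset":[-4,0,0],"roll":0},
])

```text
t: 28.95
tool_pos: [0.417, -0.1261, 0.1614]
orientation: [2.312, 2.123, 0.002]
force: [-0.0, 0.5, 0.1]
opening: 0.0929
```

>>> step_arm([
  {"offset":[-4,0,0],"roll":0},
  {"offset":[-4,0,0],"roll":0},
  {"offset":[-2.5,0,0],"roll":0},
  {"offset":[-1.3,0,0],"roll":0},
  {"offset":[0,0,0],"roll":0},
  {"offset":[0,0,0],"roll":0},
])

```text
t: 29.7
tool_pos: [0.4073, -0.2416, 0.1595]
orientation: [2.313, 2.126, 0.001]
force: [-0.3, 0.3, -0.8]
opening: 0.0931
```

```bash
python3 -c "
from h import *
go(.4075,-.2426,.012)
for n in('top','side'):
  p=cams.read_camera(n)
  print(n,bore(p,(.612,.1),.074,14),bore(p,(.604,.016),.084,14))
"
```

```text
t 29.7 pos [ 0.4073 -0.2416  0.1595] op 0.0931 yang -4.84 zax [ 0.  0. -1.] F [-0.3  0.3 -0.8]
cm: [-0.11  0.03 14.75]
top (array([0.6118, 0.101 ]), 59, array([216.2, 166.3])) (array([0.6037, 0.0162]), 88, array([264.2, 168.3]))
side (array([0.6103, 0.1002]), 17, array([270.4, 161.9])) None
```

Hub r is centred within about 1 mm. Now s.

>>> step_arm([
  {"offset":[-0.1,0,2],"roll":0},
  {"offset":[0,0,2.5],"roll":0},
  {"offset":[0,0,2.5],"roll":0},
  {"offset":[0,0,2.5],"roll":0},
  {"offset":[0,0,2],"roll":0},
  {"offset":[0,0,1.5],"roll":0},
  {"offset":[0,0,1],"roll":0},
  {"offset":[0,0,0.5],"roll":0},
  {"offset":[0,0,0],"roll":0},
])

```text
t: 30.92
tool_pos: [0.4071, -0.2434, 0.0143]
orientation: [-2.314, -2.125, 0.0]
force: [0.3, -0.3, -0.4]
opening: 0.093
```

>>> step_arm([
  {"offset":[0.05,0,0.1],"roll":0},
  {"offset":[0,0,0],"roll":0},
  {"offset":[0,0,0],"roll":0},
  {"offset":[0,0,0],"roll":0},
  {"offset":[0,0,0],"roll":0},
  {"offset":[0,0,0],"roll":0},
  {"offset":[0,0,0],"roll":0},
  {"offset":[0,0,0],"roll":0},
  {"offset":[0,0,0],"roll":0},
  {"offset":[0,0,0],"roll":0},
], fingers=1, grip_force=20)

```text
t: 32.17
tool_pos: [0.4071, -0.2429, 0.0133]
orientation: [2.314, 2.125, 0.0]
force: [0.6, -0.6, 0.2]
opening: 0.0247
```

>>> step_arm([
  {"offset":[0,0,-1],"roll":0},
  {"offset":[0,0,-2],"roll":0},
  {"offset":[0,0,-3],"roll":0},
  {"offset":[0,0,-3],"roll":0},
  {"offset":[0,0,-3],"roll":0},
  {"offset":[0,0,-2],"roll":0},
  {"offset":[0,0,0],"roll":0},
])

```text
t: 33.05
tool_pos: [0.4081, -0.2437, 0.1555]
orientation: [2.311, 2.122, 0.001]
force: [0.2, 0.1, -0.2]
opening: 0.0244
```

```bash
python3 -c "
from h import *
go(.6197,.1847,.15)
p=cams.read_camera('side');print(bore(p,(.407,-.243),.176,14,90))"
```

```text
t 33.05 pos [ 0.4081 -0.2437  0.1555] op 0.0244 yang -4.87 zax [ 0.003 -0.002 -1.   ] F [ 0.2  0.1 -0.2]
cm: [44.48 17.44  0.51]
(array([ 0.4082, -0.2433]), 44, array([326.7, 264.2]))
```

>>> step_arm([
  {"offset":[2,0,0],"roll":0},
  {"offset":[4,0,0],"roll":0},
  {"offset":[4.5,0,0],"roll":0},
  {"offset":[4.5,0.5,0],"roll":0},
  {"offset":[4.5,1,0],"roll":0},
  {"offset":[4.5,1.5,0],"roll":0},
  {"offset":[4.5,2,0],"roll":0},
  {"offset":[4.5,2.5,0],"roll":0},
  {"offset":[4.5,3,0],"roll":0},
  {"offset":[4,3,0],"roll":0},
  {"offset":[2,2.5,0],"roll":0},
  {"offset":[1,1.4,0],"roll":0},
])

```text
t: 34.6
tool_pos: [0.6173, 0.1881, 0.1511]
orientation: [-2.311, -2.126, 0.004]
force: [-0.3, 0.4, -1.7]
opening: 0.0249
```

>>> step_arm([
  {"offset":[0,0,1.5],"roll":0},
  {"offset":[0,0,1.5],"roll":0},
  {"offset":[0,0,0],"roll":0},
  {"offset":[0,0,0],"roll":0},
])

```text
t: 35.1
tool_pos: [0.6177, 0.1854, 0.1231]
orientation: [-2.314, -2.124, 0.001]
force: [1.1, 0.3, -1.2]
opening: 0.0251
```

```bash
python3 -c "
from h import *
go(.6197,.1847,.0413)
p=cams.read_camera('side');print(bore(p,(.617,.183),.148,14,90));save(p,'s9.png',(180,80,340,240),3.5)"
```

```text
t 35.1 pos [0.6177 0.1854 0.1231] op 0.0251 yang -4.9 zax [-0. -0. -1.] F [ 1.1  0.3 -1.2]
cm: [-0.05  0.21  8.18]
(array([0.6411, 0.1995]), 72, array([250.1, 111. ]))
```

View pics/s9.png

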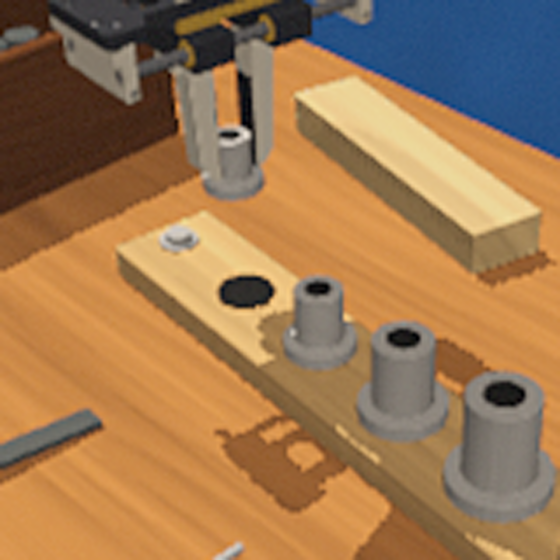

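Hub s hangs upright at display (235,165) over the last pad (246,291), and the other three stand in order. Lowering.

>>> step_arm([
  {"offset":[-0.05,0.15,2],"roll":0},
  {"offset":[0,0,2.5],"roll":0},
  {"offset":[0,0,1.5],"roll":0},
  {"offset":[0,0,1],"roll":0},
  {"offset":[0,0,0.5],"roll":0},
  {"offset":[0,0,0.3],"roll":0},
  {"offset":[0,0,0.15],"roll":0},
  {"offset":[0,0,0.1],"roll":0},
  {"offset":[0,0,0.05],"roll":0},
  {"offset":[0,0,0],"roll":0},
])

```text
t: 36.4
tool_pos: [0.6197, 0.1852, 0.0424]
orientation: [2.314, 2.125, 0.0]
force: [-0.4, 0.1, -0.7]
opening: 0.0247
```

>>> step_arm([
  {"offset":[0,0,0.08],"roll":0},
  {"offset":[0,0,0.06],"roll":0},
  {"offset":[0,0,0.04],"roll":0},
  {"offset":[0,0,0],"roll":0},
])

```text
t: 36.9
tool_pos: [0.6198, 0.1852, 0.0413]
orientation: [2.314, 2.125, 0.0]
force: [-3.2, -0.1, 5.9]
opening: 0.0246
```

>>> step_arm([
  {"offset":[0,0,0],"roll":0},
  {"offset":[0,0,0],"roll":0},
  {"offset":[0,0,0],"roll":0},
  {"offset":[0,0,0],"roll":0},
  {"offset":[0,0,0],"roll":0},
  {"offset":[0,0,0],"roll":0},
  {"offset":[0,0,0],"roll":0},
], fingers=9.3)

```text
t: 37.78
tool_pos: [0.6197, 0.1851, 0.0404]
orientation: [2.314, 2.125, 0.0]
force: [-0.6, 0.2, 0.3]
opening: 0.0899
```

>>> step_arm([
  {"offset":[0,0,-1],"roll":0},
  {"offset":[0,0,-2],"roll":0},
  {"offset":[0,0,-3],"roll":0},
  {"offset":[0,0,-3],"roll":0},
  {"offset":[0,-2,-3],"roll":0},
  {"offset":[0,-4,0],"roll":0},
  {"offset":[2,-4,0],"roll":0},
  {"offset":[4,-4,0],"roll":0},
  {"offset":[4,-4,0],"roll":0},
  {"offset":[2,-2,0],"roll":0},
  {"offset":[0,0,0],"roll":0},
  {"offset":[0,0,0],"roll":0},
])

```text
t: 39.28
tool_pos: [0.4314, 0.3215, 0.1616]
orientation: [2.313, 2.125, 0.002]
force: [-0.2, 0.6, 0.5]
opening: 0.0932
```

```bash
python3 -c "
from h import *
go(.5,.3,.2)
P=dict(top=[(.5978,-.0672),(.6051,.0173),(.6123,.1017),(.6195,.1862)],side=[(.5955,-.0699),(.6026,.0142),(.6099,.0986),(.6169,.1831)])
for n in('top','side'):
  p=cams.read_camera(n);save(p,n+'10.png',None,1.4)
  for a,h in zip(P[n],(.066,.056,.046,.036)):
    b=bore(p,a,.028+h,10);print(n,b and (1000*(b[0]-a)).round(1))
"
```

```text
t 39.275 pos [0.4314 0.3215 0.1616] op 0.0932 yang -4.86 zax [ 0.002  0.    -1.   ] F [-0.2  0.6  0.5]
cm: [-1.56  7.03 -3.83]
top [-0.3 -1.4]
top [-1.5 -1.2]
top [-0.6 -0.9]
top [-1.  -0.2]
side [0.9 0.5]
side [-0.1  1.4]
side [0.5 1.2]
side [0.7 2.3]
```

View pics/top10.png

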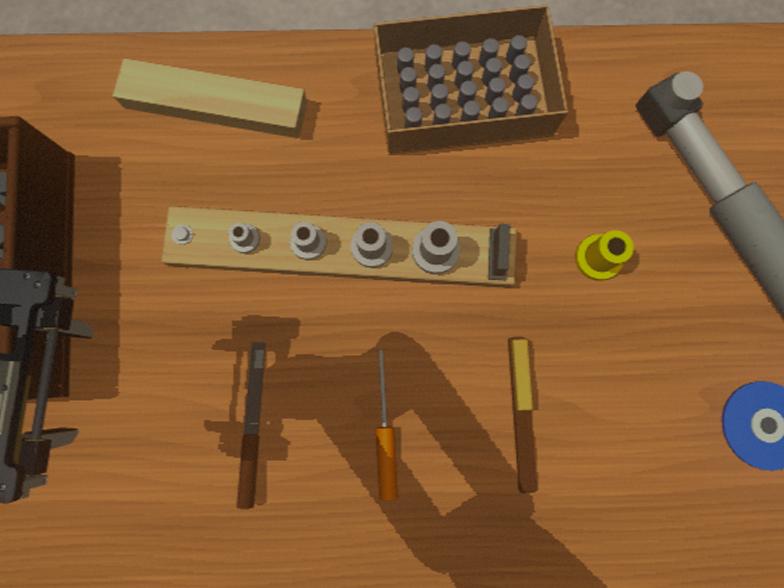

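View pics/side10.png

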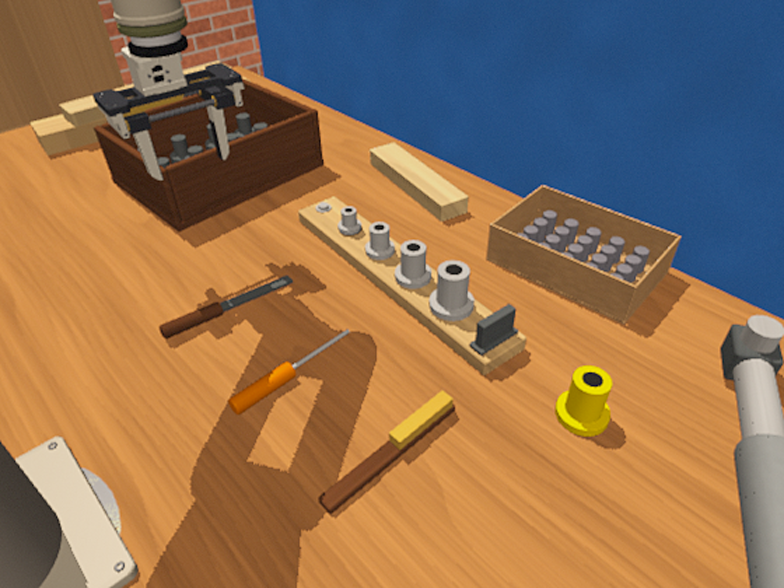

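Both views show the four hubs upright in a row, decreasing from the stop (display (440,247) to (243,237) in the top view). The gripper is clear of everything, so I'm handing in.

```bash
python3 -c "
from plant import robot
print(robot.close_job())"
```

```text
the job is handed in; nothing more can be done
None
```

All four steel hubs stand upright on the board in size order: p on the pad next to the stop, then q, r, and s on the pad by the bolt. I handed the job in at about 39 s with the gripper open and clear. The yellow look-alike was not touched.

- **Centring:** in the last pictures each hub's bore was within 2.4 mm of its pad centre in each view, and within about 1.1 mm when the two views are averaged.
- **Disagreement between views:** along the row the top and side cameras differ by 2 to 3 mm. This matches their 2 mm calibration, so I did not adjust the hubs further.
- **Forces:** the wrist forces I read stayed under about 11 N, and I saw no hub tilt or slip.

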